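# Present an offset lever over the vacuum nest

### The job

First swing the handle of the fixture's ball valve to half open, 45 degrees from shut, so that the nest will draw gently. Then lift the cast offset lever (the one with a large boss at one end and a small boss at the other) by its balance point and hold it level and lined up over the nest, its large boss above the large pocket and its small boss above the small pocket, with its underside about 40 mm above the top of the nest. Finish while still holding it there in mid-air for the inspector, without setting it down, and leave the other parts and tools on the bench where they are.

Things in the scene. Friction and masses are not known exactly. Their poses are not given: they have to be found in the camera images.
- fixture: Vacuum fixture, fixed: aluminium plate 190 (x) by 300 (y) by 12 mm. At local x = -50 mm a nest block 64 mm wide, 216 mm long (along y), top 42 mm above the bench; behind it, at x = +45 mm, a row along y: pump (up to 87 mm high), face-up gauge (68 mm) and brass ball valve. Origin: centre of the plate's underside; x away from the robot at yaw 0, y along the nest, z up.
- nest_large (a point): Centre of the nest's large round pocket (51 mm across, 8 mm deep, black rubber suction ring in it), at the level of the nest's top face, 42 mm above the bench, at the fixture's -y end.
- nest_small (a point): Centre of the nest's small round pocket (31 mm across, 8 mm deep), at the level of the nest's top face, at the fixture's +y end, 160 mm from the large one.
- valve_handle (a joint): Ball valve opening in rad: 0 = shut (handle square to the pipe, pointing to the fixture's +x), 0.785 = half open, 1.571 = fully open (handle along the pipe, to the fixture's -y). It grows as the handle turns clockwise seen from above. Stiff (about 0.22 N m), stays where it is left; starts shut or up to 23 degrees open.
- valve_axis (a point): On the upright turning axis of the valve's stem, at the height of the handle's sleeve centre, 72 mm above the bench. The pipe runs below it along the fixture's y.
- handle_grip (a point): Centre of the straight black sleeve on the valve handle, 62 mm from the stem's axis, 72 mm above the bench. The sleeve is 58 mm long, 16 mm wide and 12 mm high. This frame turns with the handle: x points along the handle away from the stem, z up.
- lever: Cast-iron offset lever lying flat, 198 mm long, 0.5 to 0.8 kg: large boss (48 mm across, 34 high, 26 bore) at local x = -80 mm, small boss (28 mm across, 30 high, 14 bore) at x = +80 mm, joined by a straight arm 16 mm wide (y), 10 to 26 mm above the underside. Origin midway between the bosses, on the underside; x from large to small boss, z up. Lies beside a link, in either of two places.
- lever_large (a point): Centre of the large boss, on the underside of the lever.
- lever_small (a point): Centre of the small boss, on the underside of the lever.
- lever_balance (a point): Balance point of the lever: on the arm's middle line, 54 mm from the large boss's centre towards the small one (local x = -26 mm), 18 mm above the underside.
- link: Bystander: even-ended cast link, two equal bosses 34 mm across and 28 mm high, 132 mm apart, arm 16 mm wide. Origin midway, on the underside.
- bushing: Bystander: upright brass bushing, 34 mm across, 26 mm high. Origin at the centre of its underside.
- caliper: Bystander: caliper lying flat, 230 mm long, up to 16 mm high. Origin under the middle of its beam, x along the beam.
- screwdriver: Bystander: screwdriver lying flat, 200 mm long, up to 26 mm high. Origin under its middle.
- solvent: Bystander: white dispenser jar, 60 mm across, 130 mm high. Origin at the centre of its underside.
- cap_screw: Bystander: steel cap screw standing on its head, 24 mm across, 46 mm high. Origin at the centre of its underside.
Mind the look-alikes: they are no part of the job. What is shaped like the lever but turquoise is not meant.

How it is judged:
By the outcome, as a careful person would: the job done as asked, in the order asked, and still so for the second after the job is handed in, while the arm keeps its last pose, push and grip.
It also fails if it takes over 54 s, if anything falls off the work surface, if the arm or the gripper's body presses on something with over 40 N, if the wrist force passes 120 N, or if a joint passes its speed limit or range.

### The arm

A 7-joint arm with a two-finger parallel gripper is mounted at the origin on the work surface. World frame = base frame: x ahead of the robot, y to its left, z up, the work surface at z = 0. Lengths are in m, angles in rad, forces in N, time in s.
With the tool pointing down it reaches from about 0.425 to 0.925 m from the base axis. Payload 6.8 kg.
Tool frame: the origin (TCP) lies midway between the tips of the shut fingers; the grasp point (between the pads) lies 19 mm behind it; z points along the fingers, y is the direction in which the jaws open and shut (so a half turn about z gives the same grasp; the last joint's range is limited). The gripper opens to 85 mm and grips with 20 to 120 N. Pads are 22 mm wide; open, the fingers measure 114 mm over their backs; the gripper's body (76 mm by 85 mm) begins 54 mm behind the grasp point. The pads swing forward as they close: fully open they stand 13 mm farther back than shut.
Start: joints at [-0.108, 0.477, 0.022, 1.555, -0.011, 1.109, -0.083], TCP at [0.675, 0, 0.231] pointing down, gripper open.
Joint ranges: [-2.96, 2.96], [-0.34, 2.1], [-1.41, 1.46], [0.24, 2.44], [-1.37, 4.51], [0.17, 1.92], [-2.96, 2.96]. Speed limits (rad/s): [2.39, 2.39, 3.14, 3.14, 3.14, 3.14, 3.14].

### API

Orientations are given as a unit quaternion [w, x, y, z].
In Python, from station import bot, vision gives the robot as it stands.
- The arm moves only by the tool move_arm, never from a script. Its argument "increments" is text: rows parted by semicolons, each of 7 numbers parted by spaces: the opening, from 0 (shut) to 1 (fully open), then the shift along the world's x, y, z in mm, then the turn, a rotation vector about the world's x, y, z in rad. In form: grip x y z rx ry rz; .... A call has exactly 8 rows; each row shifts and turns the commanded pose from where the row before left it; what a row does not reach is not made up. A row lasts 1/8 s, in which the tool goes at most 62.5 mm and 10.7 degrees, less where a joint would pass 70% of its speed; a pose out of reach is approached as far as the arm can. A call with a gripper value outside its range is refused whole. The fingers move at their own pace and stop on an object; "newtons" is the grip in N (left out, the last holds). Time passes only in rows, so rows that do not move let the fingers close, or fill a call up. It gives the time, the measured TCP pose, the force and the opening at its end, in the units of the state.
- bot.get_obs(): the state, without advancing time (a new reading comes with each control period).
- vision.read_camera(name): name is "scene" or "side" or "wrist"; returns (picture, depth): 400x640x3 uint8, red, green, blue; 400x640 float32, m along the optical axis (not along the pixel's ray), 0 where there is no reading.
- vision.calibration(name): a dict with "fx", "fy", "cx", "cy" (pixels), "k1" (the pictures are not rectified: a ray, as slopes to the right and down, at radius r is drawn at 1 + k1 r^2 times it, then the intrinsics apply), "R" (3x3) and "t" (3): a world point X has camera coordinates R X + t; the wrist camera has in their place "hand_eye" (4x4, takes a point from camera to tool coordinates, whose origin is the TCP and whose axes are the flange's). Camera axes: x right, y down, z forward; pixel columns grow to the right and rows downward; lengths in m; the calibration is good to about 2 mm. A picture is of the moment at which its call begins: read the wrist's pose just before it. calibration takes no time and is no camera call.
- bot.hand_in(): hands the job in, once; it reports no verdict.
The state is a dict: "t": time; "q": joint angles; "joint_vel": joint speeds; "joint_torque": joint torques, N m; "eef_pos": TCP position; "tool_rot": TCP orientation; "contact_force": force on the tool from outside, world axes, zero at the start; "torque": the same for the moment, N m; "gripper_width": opening from 0.0 (shut) to 1.0 (fully open).
Only numpy, scipy, OpenCV 4.12 (cv2) and the standard library are available. Lean on these libraries where they do the work, as an engineer would, in place of code of your own. Each camera call takes 0.05 s, during which the arm holds its last target.

## Working session

There is one attempt and no reset: what is moved stays moved. The work goes in short steps, Python scripts to look and compute and a tool call to move; the robot and the scene stay as the last step left them, time stands still between calls to the robot, and variables do not carry over. Pictures are saved under pics/ and viewed, and the job is handed in when it is done.

Besides the shell and the picture viewer there is one more tool, called after "Call:" as a command line: name --argument value ..., lists and objects as JSON in quotes. move_arm: Moves the arm, as the interface text tells. Its arguments: {"type":"object","properties":{"increments":{"type":"string"},"newtons":{"type":"number"}},"required":["increments"]}

```bash
ls; mkdir -p pics
cat > h.py <<'E'
import numpy as np, cv2
from station import bot, vision
def save(n,im): cv2.imwrite(f'pics/{n}.png',cv2.cvtColor(im,cv2.COLOR_RGB2BGR))
def rays(c,uv):
    uv=np.atleast_2d(np.array(uv,float)); 
    K=np.array([[c['fx'],0,c['cx']],[0,c['fy'],c['cy']],[0,0,1]])
    p=np.stack([(uv[:,0]-c['cx'])/c['fx'],(uv[:,1]-c['cy'])/c['fy']],1)
    s=p.copy()
    for _ in range(20): s=p/(1+c['k1']*(s**2).sum(1,keepdims=True))
    return np.c_[s,np.ones(len(s))]
def pose(c,obs=None):
    if 'R' in c and c.get('R') is not None: 
        R=np.array(c['R']);t=np.array(c['t']); return R.T,-R.T@t
    from scipy.spatial.transform import Rotation as Ro
    w,x,y,z=obs['tool_rot']; Rt=Ro.from_quat([x,y,z,w]).as_matrix()
    H=np.array(c['hand_eye']); return Rt@H[:3,:3], Rt@H[:3,3]+np.array(obs['eef_pos'])
def onplane(c,uv,z,obs=None):
    R,o=pose(c,obs); d=rays(c,uv)@R.T
    return o+d*((z-o[2])/d[:,2])[:,None]
def cloud(c,depth,obs=None):
    v,u=np.mgrid[0:400,0:640]; r=rays(c,np.c_[u.ravel(),v.ravel()])
    R,o=pose(c,obs); P=(r*depth.reshape(-1,1))@R.T+o
    P[depth.ravel()==0]=np.nan
    return P.reshape(400,640,3)
def proj(c,X,obs=None):
    R,o=pose(c,obs); p=(np.atleast_2d(X)-o)@R; s=p[:,:2]/p[:,2:]
    s=s*(1+c['k1']*(s**2).sum(1,keepdims=True)); return s*[c['fx'],c['fy']]+[c['cx'],c['cy']]
E
python3 - <<'E'
from h import *
import pickle
o=bot.get_obs(); print(o)
for n in ['scene','side','wrist']:
    o=bot.get_obs(); im,d=vision.read_camera(n); c=vision.calibration(n); save(n+'0',im); pickle.dump((im,d,c,o),open(n+'0.pkl','wb')); print(n,c)
E
```

```text
pics
{'t': 0.0, 'q': array([-0.10808382,  0.47781809,  0.0223208 ,  1.55646046, -0.01147365,
        1.10928486, -0.08308691]), 'joint_vel': array([-1.41692102e-03, -8.15885012e-04,  2.03721334e-03, -1.40158648e-03,
        6.83018520e-04,  5.55647235e-04, -7.92491240e-05]), 'joint_torque': array([-5.45967814e-04, -5.96443820e+01,  1.60769675e+00, -2.81194621e+01,
        1.24063640e-02,  9.39900521e-03,  2.20753498e-05]), 'eef_pos': array([ 6.74406229e-01, -2.20105198e-05,  2.30309486e-01]), 'tool_rot': array([-5.95324097e-04,  7.07089866e-01,  7.07123095e-01, -7.03200350e-04]), 'contact_force': array([-0.63654465, -0.30966894,  0.30122392]), 'torque': array([ 0.00360221, -0.01855018, -0.04589835]), 'gripper_width': 0.9997583979038593}
scene {'fx': 364.6774476411463, 'fy': 364.6774476411463, 'cx': 319.45010289652663, 'cy': 196.92076923336037, 'k1': 0.001634869955783492, 'R': array([[ 0.3584647 ,  0.93346634, -0.01198548],
       [ 0.75148414, -0.29615052, -0.58954767],
       [-0.55387241,  0.20232513, -0.80764466]]), 't': array([-0.15030808, -0.35144393,  1.27127484])}
side {'fx': 367.86379576335554, 'fy': 367.86379576335554, 'cx': 314.67579901153397, 'cy': 192.9104484355944, 'k1': -0.0807399295520767, 'R': array([[ 0.96824998, -0.24973893, -0.01106514],
       [-0.14101333, -0.50909549, -0.8490801 ],
       [ 0.20641515,  0.82368213, -0.52814822]]), 't': array([-0.50593143,  0.11835464,  0.87318968])}
wrist {'fx': 314.88658570548944, 'fy': 314.88658570548944, 'cx': 320.5467001639277, 'cy': 204.8914898062244, 'k1': -0.019166935365033437, 'hand_eye': array([[ 3.47521252e-04, -9.47509042e-01, -3.19728784e-01,
         8.14620826e-02],
       [ 9.99999834e-01,  4.76069234e-04, -3.23895485e-04,
        -4.21493947e-04],
       [ 4.59106938e-04, -3.19728618e-01,  9.47509050e-01,
        -1.42494535e-01],
       [ 0.00000000e+00,  0.00000000e+00,  0.00000000e+00,
         1.00000000e+00]])}
```

View pics/scene0.png

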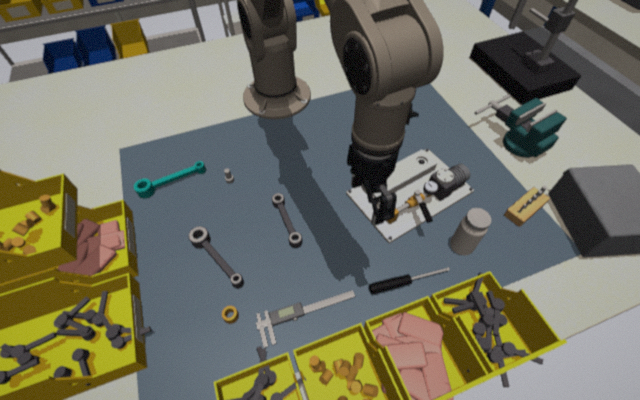

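View pics/side0.png

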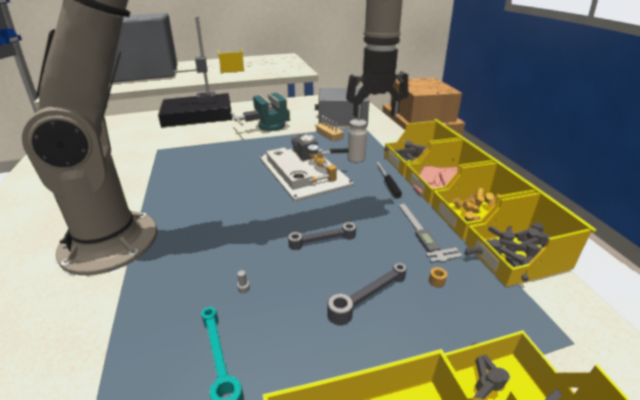

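View pics/wrist0.png

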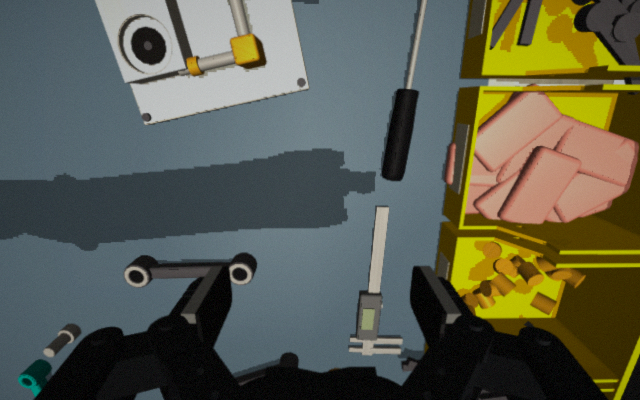

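Run:
```python
from h import *
import pickle
im,d,c,o=pickle.load(open('scene0.pkl','rb'))
cr=im[140:260,330:490]; save('crop1',cv2.resize(cr,None,fx=5,fy=5,interpolation=cv2.INTER_CUBIC)[:600])
P=cloud(c,d)
for n,u,v,z in [('large',200,235,.034),('small',237,280,.03),('nestL? ',421,160,.042),('linkA',279,199,.028),('linkB',296,240,.028),('corner',390,238,.012),('grip',424,210,.078),('bush',230,314,.026),('screw',228,175,.046),('solv',472,225,.13)]:
    print(n,onplane(c,[u,v],z)[0].round(3),P[v,u].round(3))
```

```text
large [ 0.485 -0.343  0.034] [ 0.466 -0.347  0.006]
small [ 0.633 -0.285  0.03 ] [ 0.618 -0.287 -0.001]
nestL?  [0.475 0.287 0.042] [0.471 0.291 0.037]
linkA [ 0.447 -0.126  0.028] [ 0.433 -0.124  0.008]
linkB [ 0.582 -0.124  0.028] [ 0.583 -0.124  0.029]
corner [0.654 0.1   0.012] [0.657 0.098 0.018]
grip [0.645 0.187 0.078] [0.645 0.188 0.077]
bush [ 0.703 -0.318  0.026] [ 0.692 -0.321 -0.   ]
screw [ 0.331 -0.235  0.046] [ 0.32  -0.235  0.033]
solv [0.745 0.236 0.13 ] [0.743 0.238 0.126]
```

View pics/crop1.png

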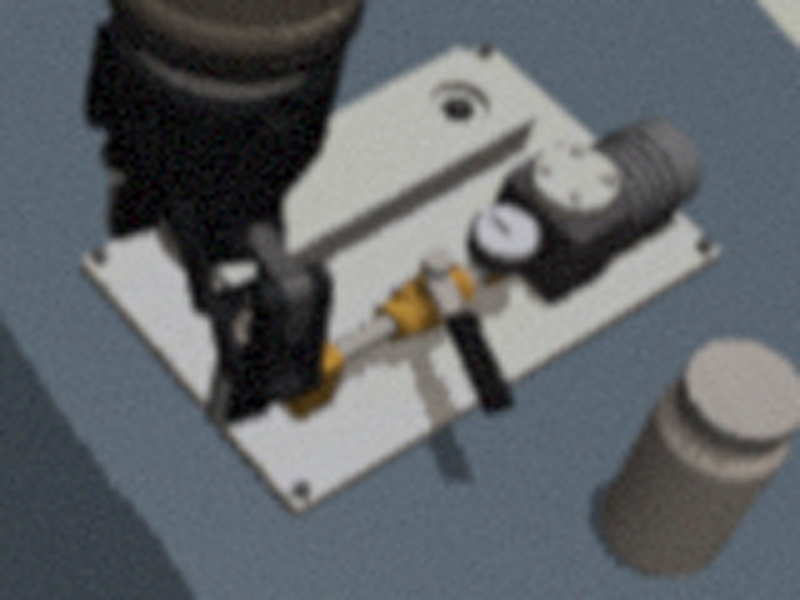

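Call:
move_arm --increments "1 -26 42 25 0 0 0; 1 -26 42 25 0 0 0; 1 -26 42 25 0 0 0; 1 -26 44 25 0 0 0; 1 0 0 0 0 0 0; 1 0 0 0 0 0 0; 1 0 0 0 0 0 0; 1 0 0 0 0 0 0"

```text
t: 1.15
eef_pos: [0.5713, 0.1687, 0.3305]
tool_rot: [-0.0, 0.708, 0.706, -0.001]
contact_force: [-0.2, -0.5, -0.5]
gripper_width: 0.997
```

Run:
```python
from h import *
import pickle
for n in ['wrist','scene']:
    o=bot.get_obs(); im,d=vision.read_camera(n); c=vision.calibration(n); save(n+'1',im); pickle.dump((im,d,c,o),open(n+'1.pkl','wb'))
print(o['t'],o['eef_pos'])
```

```text
1.2 [0.5712738  0.16895504 0.33066999]
```

View pics/wrist1.png

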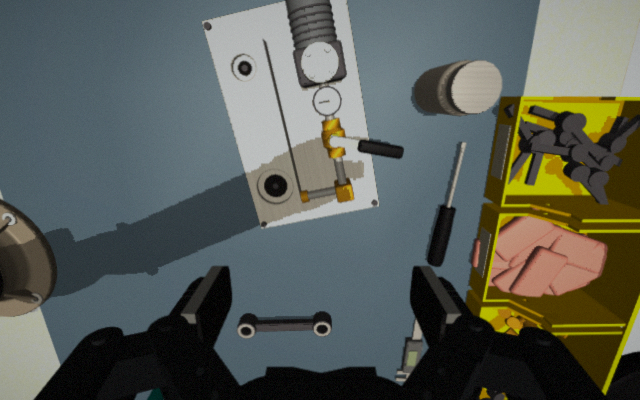

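View pics/scene1.png

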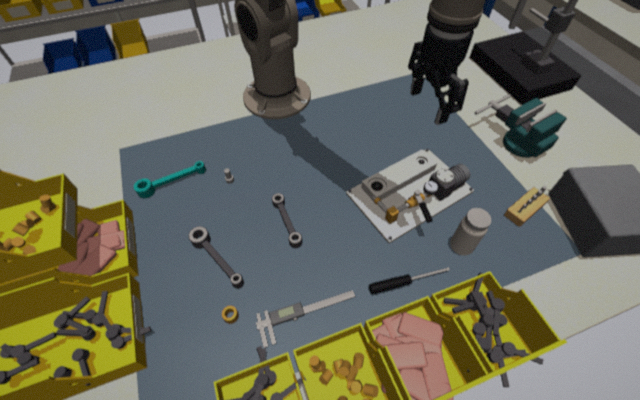

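Run:
```python
from h import *
import pickle
im,d,c,o=pickle.load(open('wrist1.pkl','rb'))
save('crop2',cv2.resize(im[30:230,190:450],None,fx=3,fy=3,interpolation=cv2.INTER_CUBIC))
im2,d2,c2,o2=pickle.load(open('scene1.pkl','rb'))
save('crop3',cv2.resize(im2[140:260,330:490],None,fx=5,fy=5,interpolation=cv2.INTER_CUBIC))
```

```text
(no output)
```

View pics/crop2.png

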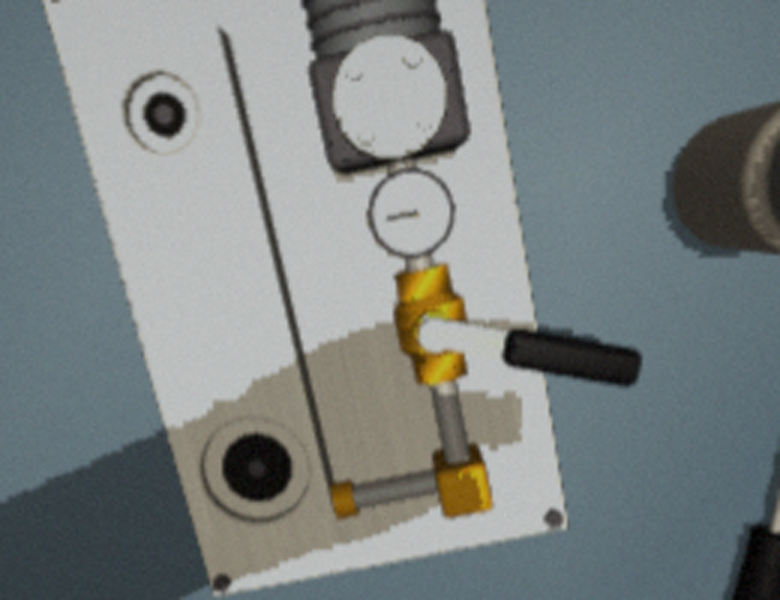

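View pics/crop3.png

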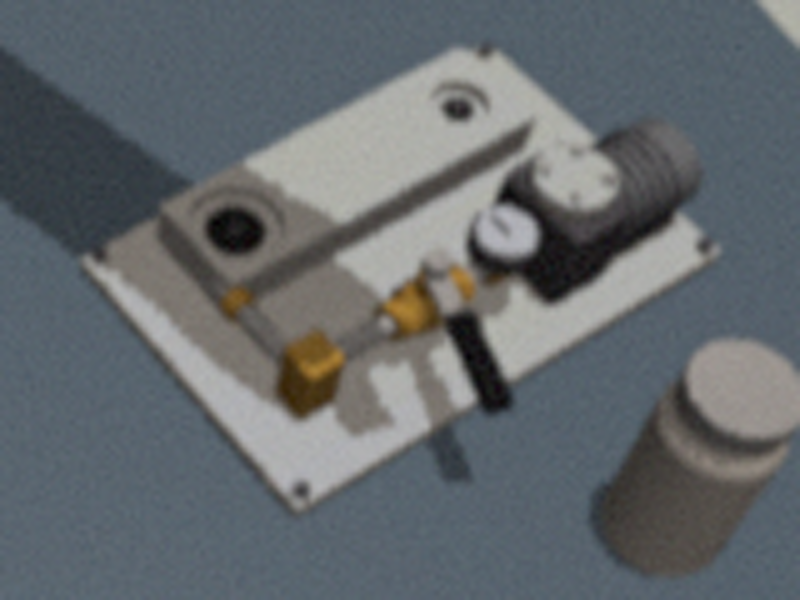

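Run:
```python
from h import *
import pickle
im,d,c,o=pickle.load(open('wrist1.pkl','rb'))
f=lambda x,y:(190+(x+.5)/3-.5,30+(y+.5)/3-.5)
P=cloud(c,d,o)
S=onplane(c,f(161,113),.042,o)[0]; L=onplane(c,f(256,469),.042,o)[0]
print('S',S,'L',L,np.linalg.norm(S-L)); 
u=(S-L)[:2]; u/=np.linalg.norm(u); yaw=np.arctan2(-u[0],u[1]); print('yaw',yaw)
ex=np.array([np.cos(yaw),np.sin(yaw)]); ey=np.array([-ex[1],ex[0]])
C=(S+L)[:2]/2+.05*ex; print('C',C)
# sleeve mask
m=(im.max(2)<60)&(P[...,2]>.05)&(P[...,2]<.1)
m[:130]=0;m[165:]=0;m[:,:350]=0;m[:,410:]=0
v,uu=np.nonzero(m); print(len(v),np.nanmedian(P[...,2][m]))
r=cv2.minAreaRect(np.c_[uu,v].astype(np.float32)); print(r)
W=onplane(c,np.c_[uu,v],.078,o)[:,:2]
ctr,(w,h),a=cv2.minAreaRect((W*1000).astype(np.float32)); print('sleeve',ctr,w,h,a)
G=np.array(ctr)/1000
st=onplane(c,f(433,337),.078,o)[0]; print('stem',st, 'dist',np.linalg.norm(G-st[:2]))
dr=W-W.mean(0); _,_,vt=np.linalg.svd(dr,full_matrices=False); ax=vt[0]*np.sign(vt[0][0]); print('axis',ax)
print('stem from sleeve',G-.062*ax)
hd=np.arctan2(ax[1],ax[0]); print('heading',hd,'opening deg',np.degrees(yaw-hd))
Rl=np.c_[ex,ey]
print('stem local',(G-.062*ax-C)@Rl,(st[:2]-C)@Rl)
im2,d2,c2,o2=pickle.load(open('scene1.pkl','rb'))
g=lambda x,y:(330+(x+.5)/5-.5,140+(y+.5)/5-.5)
print('scene S,L',onplane(c2,g(460,105),.042),onplane(c2,g(238,226),.042))
m=(im2.max(2)<60); v,uu=np.nonzero(m); k=(uu>415)&(uu<435)&(v>198)&(v<224); 
W=onplane(c2,np.c_[uu[k],v[k]],.076)[:,:2]; print(k.sum(),cv2.minAreaRect((W*1000).astype(np.float32)))
```

```text
S [0.47295657 0.28821621 0.042     ] L [0.5057887  0.13279562 0.042     ] 0.15885058188618384
yaw 0.20818625971452703
C [0.53829301 0.2208402 ]
557 0.07727328066099165
((380.44464111328125, 148.31375122070312), (45.010398864746094, 13.091827392578125), 10.007979393005371)
sleeve (645.5416259765625, 191.0931854248047) 16.16021156311035 56.91248321533203 80.06074523925781
stem [0.58720208 0.19902078 0.078     ] dist 0.0588757090953973
axis [ 0.98392709 -0.17857066]
stem from sleeve [0.58453815 0.20216457]
heading -0.17953356727969344 opening deg 22.21470972031128
stem local [ 0.0413866  -0.02783058] [ 0.04334324 -0.03145709]
scene S,L [[0.47732773 0.28764477 0.042     ]] [[0.50941205 0.13252735 0.042     ]]
113 ((650.5953979492188, 188.48028564453125), (15.870022773742676, 56.46622085571289), 80.13385009765625)
```

Call:
move_arm --increments "0.5 10 3 -22 0 0 0.174; 0.5 10 3 -22 0 0 0.174; 0.5 10 3 -22 0 0 0.174; 0.5 10 3 -22 0 0 0.174; 0.5 10 3 -22 0 0 0.174; 0.5 10 3 -22 0 0 0.174; 0.5 10 3 -24 0 0 0.174; 0.5 7 0 -24 0 0 0.172"

```text
t: 2.25
eef_pos: [0.6486, 0.1909, 0.1503]
tool_rot: [-0.0, 0.088, 0.996, 0.0]
contact_force: [0.8, -0.5, -1.0]
gripper_width: 0.499
```

Run:
```python
from h import *
import pickle
for n in ['wrist','scene','side']:
    o=bot.get_obs(); im,d=vision.read_camera(n); c=vision.calibration(n); save(n+'2',im); pickle.dump((im,d,c,o),open(n+'2.pkl','wb'))
print(o)
```

```text
{'t': 2.35, 'q': array([-0.1799139 ,  0.57446284, -0.283117  ,  1.61091056,  0.18208619,
        0.98777909,  0.86869727]), 'joint_vel': array([-0.01545142, -0.04535988,  0.01248752, -0.01853501, -0.0305602 ,
        0.02993608, -0.12520418]), 'joint_torque': array([ -0.42846643, -62.7948761 ,  -4.03351307, -26.79268062,
         0.23416899,  -0.44603529,   1.26129247]), 'eef_pos': array([0.64690548, 0.18951523, 0.14788493]), 'tool_rot': array([-0.00252644,  0.09026872,  0.99591369, -0.00105101]), 'contact_force': array([-0.00380888, -0.64237615,  0.42608229]), 'torque': array([-0.00215817,  0.04091369, -0.00699052]), 'gripper_width': 0.49727538010432953}
```

View pics/wrist2.png

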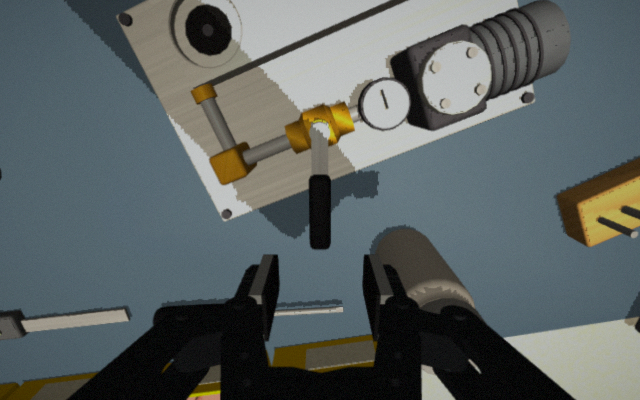

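View pics/side2.png

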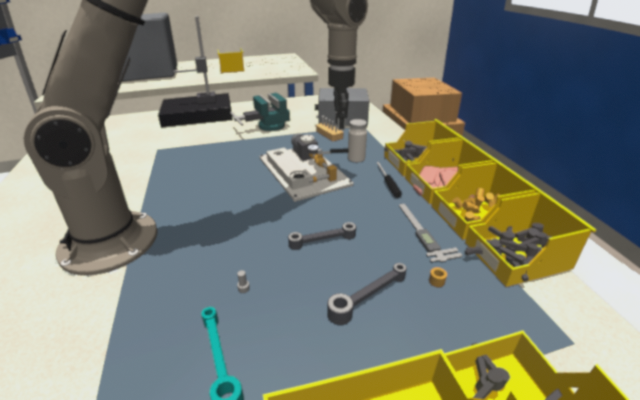

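```bash
cat > sl.py <<'E'
from h import *
def sleeve(im,d,c,o,X):
    P=cloud(c,d,o)
    q=proj(c,X,o)[0]
    m=((im.max(2)<55)&(P[...,2]>.06)&(P[...,2]<.09)&(np.hypot(P[...,0]-X[0],P[...,1]-X[1])<.06)).astype(np.uint8)
    n,l,s,ce=cv2.connectedComponentsWithStats(m); i=1+np.argmax(s[1:,4]); v,u=np.nonzero(l==i)
    W=onplane(c,np.c_[u,v],.076,o)[:,:2]; r=cv2.minAreaRect((W*1000).astype(np.float32))
    vt=np.linalg.svd(W-W.mean(0),full_matrices=False)[2][0]; vt=vt*np.sign(vt[0])
    G=np.array(r[0])/1000
    print('sleeve',r,'heading',np.arctan2(vt[1],vt[0]),'stem',G-.062*vt, 'n',len(v))
E
python3 - <<'E'
from sl import *; import pickle
im,d,c,o=pickle.load(open('wrist2.pkl','rb'))
sleeve(im,d,c,o,[.648,.19,.076])
f=lambda x:onplane(c,x,.042,o)[0]
print(f((208,31)), onplane(c,(316,131),.078,o))
print(onplane(c,[(227,213),(528,97),(124,19)],.013,o))
E
```

```text
sleeve ((644.9883422851562, 189.80206298828125), (15.555831909179688, 56.9432258605957), 80.51390075683594) heading -0.16785736164122614 stem [0.58385975 0.20016042] n 1568
[0.50733725 0.13345049 0.042     ] [[0.58655888 0.1979245  0.078     ]]
[[0.65242198 0.09934574 0.013     ]
 [0.59542169 0.37821876 0.013     ]
 [0.47985474 0.06184669 0.013     ]]
```

Call:
move_arm --increments "0.5 -1 0 -20 0 0 0; 0.5 0 0 -20 0 0 0; 0.5 0 0 -20 0 0 0; 0.5 0 0 -18 0 0 0; 0.5 0 0 -16 0 0 0; 0.5 0 0 0 0 0 0; 0.12 0 0 0 0 0 0; 0.12 0 0 0 0 0 0" --newtons 30

```text
t: 3.4
eef_pos: [0.6476, 0.1908, 0.0582]
tool_rot: [0.001, 0.09, 0.996, -0.0]
contact_force: [0.4, -1.0, 0.5]
gripper_width: 0.18
```

Call:
move_arm --increments "0.1 0 0 0 0 0 0; 0.1 0 0 0 0 0 0; 0.1 -1.4 -6 0 0 0 -0.103; 0.1 -2 -5.8 0 0 0 -0.103; 0.1 -2.6 -5.6 0 0 0 -0.103; 0.1 -3.2 -5.2 0 0 0 -0.103; 0.1 0 0 0 0 0 0; 0.1 0 0 0 0 0 0"

```text
t: 4.4
eef_pos: [0.6385, 0.1677, 0.0581]
tool_rot: [0.001, 0.292, 0.956, -0.0]
contact_force: [-0.5, -3.1, 7.3]
gripper_width: 0.18
```

Run:
```python
from sl import *; import pickle
o=bot.get_obs(); im,d=vision.read_camera('wrist'); c=vision.calibration('wrist'); save('wrist3',im)
print(o)
from scipy.spatial.transform import Rotation as Ro
w,x,y,z=o['tool_rot'];R=Ro.from_quat([x,y,z,w]).as_matrix(); print(R)
```

```text
{'t': 4.4, 'q': array([-0.23770929,  0.6476091 , -0.16039402,  1.71013581,  0.13692949,
        0.79393577,  0.51644018]), 'joint_vel': array([ 0.00232844,  0.00131512, -0.00163166, -0.00046941, -0.00193423,
        0.00129597,  0.00096086]), 'joint_torque': array([-2.07426958e+00, -5.98321259e+01, -3.09562571e+00, -2.11768860e+01,
       -5.43483328e-01, -6.77505881e-01,  1.84697122e-02]), 'eef_pos': array([0.63850935, 0.16767744, 0.0581213 ]), 'tool_rot': array([ 6.28044778e-04,  2.91748377e-01,  9.56494887e-01, -1.43392581e-04]), 'contact_force': array([-0.54353023, -3.10836626,  7.25528885]), 'torque': array([-0.72162497,  0.14719995, -0.03229122]), 'gripper_width': 0.18019167488448892}
[[-8.29764980e-01  5.58111842e-01  1.11777413e-03]
 [ 5.58111482e-01  8.29765728e-01 -6.40770631e-04]
 [-1.28511234e-03  9.21535482e-05 -9.99999170e-01]]
```

View pics/wrist3.png

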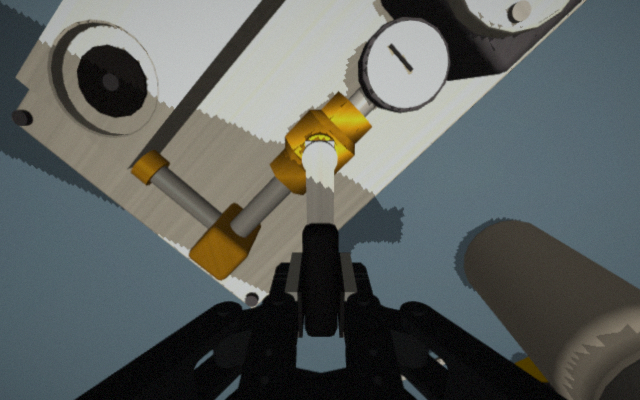

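Call:
move_arm --increments "0.5 0 0 0 0 0 0; 0.5 0 0 0 0 0 0; 0.5 0 0 0 0 0 0; 0.5 0 0 20 0 0 0; 0.5 0 0 30 0 0 0; 0.5 0 0 40 0 0 0; 0.5 0 0 40 0 0 0; 0.5 0 0 0 0 0 0"

```text
t: 5.45
eef_pos: [0.6404, 0.1694, 0.1929]
tool_rot: [0.004, 0.292, 0.956, 0.003]
contact_force: [0.5, -0.1, -0.3]
gripper_width: 0.497
```

Run:
```python
from sl import *; import pickle
o=bot.get_obs(); im,d=vision.read_camera('wrist'); c=vision.calibration('wrist'); save('wrist4',im)
pickle.dump((im,d,c,o),open('wrist4.pkl','wb'))
print(o['t'],o['eef_pos'])
sleeve(im,d,c,o,[.638,.168,.076])
```

```text
5.45 [0.64037954 0.16943826 0.1929317 ]
sleeve ((636.1492919921875, 167.83932495117188), (15.071762084960938, 56.6988410949707), 55.97698211669922) heading -0.5921048948774595 stem [0.58470369 0.20244207] n 1126
```

View pics/wrist4.png

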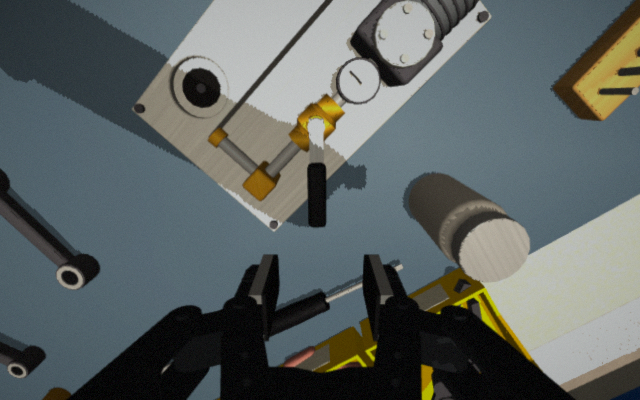

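Run:
```python
from sl import *; import pickle
im,d,c,o=pickle.load(open('wrist4.pkl','rb'))
p=onplane(c,[(140,109),(273,225),(485,17)],.013,o); print(p)
a=p[1]-p[0]; b=p[2]-p[1]; print(np.arctan2(a[1],a[0]),np.arctan2(-b[0],b[1]))
print(onplane(c,[(201,87)],.042,o))
```

```text
[[0.48130361 0.06298708 0.013     ]
 [0.65337514 0.09770724 0.013     ]
 [0.59725365 0.3790807  0.013     ]]
0.19910405912667006 0.196871960905507
[[0.50607462 0.13398571 0.042     ]]
```

Call:
move_arm --increments "1 -6 -30 20 0 0 -0.18; 1 -7 -40 20 0 0 -0.18; 1 -7 -40 20 0 0 -0.18; 1 -7 -40 20 0 0 -0.18; 1 -7 -40 20 0 0 -0.18; 1 -7 -40 20 0 0 -0.18; 1 -7 -40 17 0 0 -0.18; 1 -7 -40 0 0 0 -0.18"

```text
t: 6.5
eef_pos: [0.5826, -0.1429, 0.3252]
tool_rot: [0.0, 0.852, 0.524, 0.001]
contact_force: [1.3, 0.3, 0.2]
gripper_width: 0.999
```

Call:
move_arm --increments "1 -9 -36 0 0 0 -0.17; 1 -9 -36 0 0 0 -0.17; 1 -9 -36 0 0 0 -0.17; 1 -9 -36 0 0 0 -0.17; 1 -14 -36 0 0 0 -0.057; 1 0 0 0 0 0 0; 1 0 0 0 0 0 0; 1 0 0 0 0 0 0"

```text
t: 7.5
eef_pos: [0.5335, -0.32, 0.3239]
tool_rot: [-0.001, 0.983, 0.186, -0.0]
contact_force: [0.3, -0.4, -0.1]
gripper_width: 0.999
```

Run:
```python
from sl import *; import pickle
o=bot.get_obs(); im,d=vision.read_camera('wrist'); c=vision.calibration('wrist'); save('wrist5',im)
pickle.dump((im,d,c,o),open('wrist5.pkl','wb'))
im2,d2=vision.read_camera('scene'); c2=vision.calibration('scene'); save('scene5',im2); pickle.dump((im2,d2,c2,o),open('scene5.pkl','wb'))
print(o)
```

```text
{'t': 7.5, 'q': array([ 0.13932148,  0.33198877,  0.39851033,  1.59422733, -0.13468483,
        1.24331924, -0.63452402]), 'joint_vel': array([-0.00265466, -0.00245712,  0.002518  , -0.0032061 ,  0.00254499,
       -0.00185476,  0.00092975]), 'joint_torque': array([ 4.99914140e-01, -4.85326588e+01,  5.10919511e+00, -2.94393772e+01,
        3.68784915e-02,  6.29691742e-03, -1.69002797e-04]), 'eef_pos': array([ 0.53348574, -0.31995737,  0.32388284]), 'tool_rot': array([-5.20042880e-04,  9.82522904e-01,  1.86140981e-01, -9.08083378e-05]), 'contact_force': array([ 0.29924314, -0.35091277, -0.05375412]), 'torque': array([ 0.03411484, -0.01579507,  0.01130651]), 'gripper_width': 0.99907395042381}
```

View pics/wrist5.png

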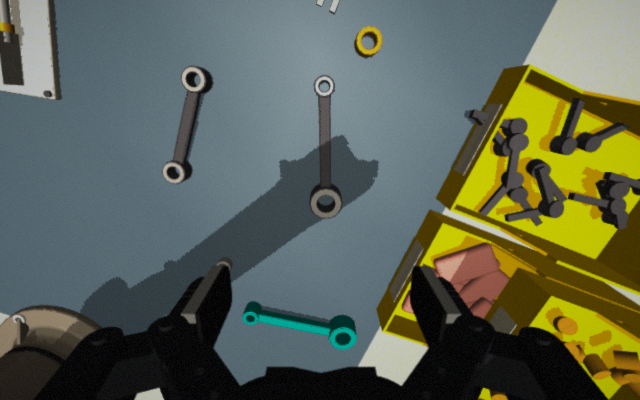

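View pics/scene5.png

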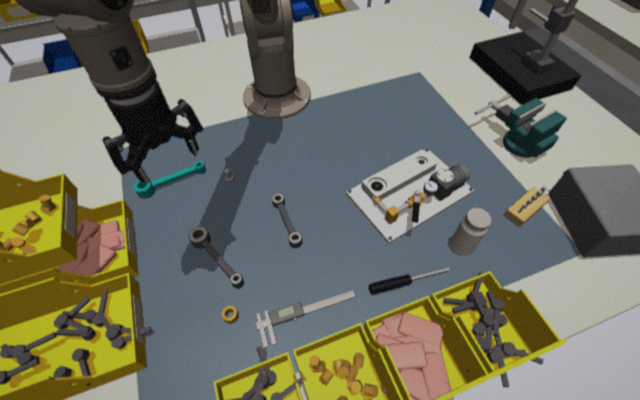

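Run:
```python
from h import *; import pickle
im,d,c,o=pickle.load(open('wrist5.pkl','rb'))
save('crop5',cv2.resize(im[65:225,270:380],None,fx=3.7,fy=3.7,interpolation=cv2.INTER_CUBIC))
im,d,c,o=pickle.load(open('scene5.pkl','rb'))
save('crop6',cv2.resize(im[220:295,180:255],None,fx=7,fy=7,interpolation=cv2.INTER_CUBIC))
```

```text
(no output)
```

View pics/crop5.png

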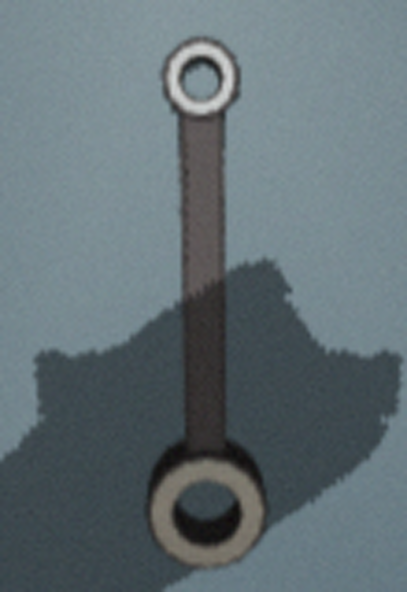

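View pics/crop6.png

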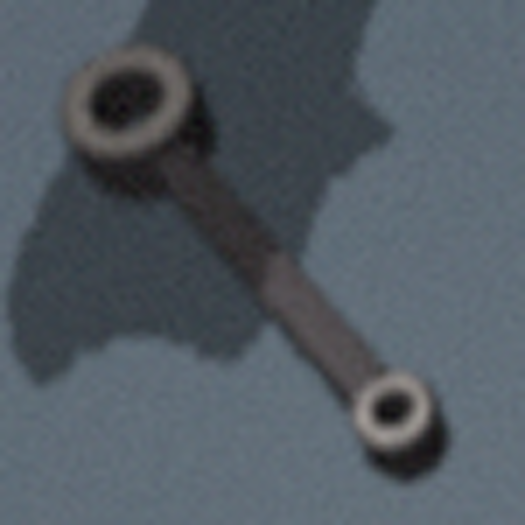

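Run:
```python
from h import *; import pickle
im,d,c,o=pickle.load(open('wrist5.pkl','rb'))
g=lambda x,y:(270+(x+.5)/3.7-.5,65+(y+.5)/3.7-.5)
S=onplane(c,g(202,78),.03,o)[0];L=onplane(c,g(208,512),.034,o)[0]
im,d,c,o=pickle.load(open('scene5.pkl','rb'))
g=lambda x,y:(180+(x+.5)/7-.5,220+(y+.5)/7-.5)
S2=onplane(c,g(396,411),.03,o)[0];L2=onplane(c,g(128,101),.034,o)[0]
for s,l in((S,L),(S2,L2)):
    v=(s-l)[:2]; n=np.hypot(*v); print(s,l,n,'head',np.arctan2(v[1],v[0]),'bal',l[:2]+v/n*.054)
```

```text
[ 0.6262953  -0.28892859  0.03      ] [ 0.47909236 -0.34994339  0.034     ] 0.15934713879795534 head 0.39293877081105283 bal [ 0.5289769  -0.32926652]
[ 0.62832393 -0.28571253  0.03      ] [ 0.48032152 -0.34709764  0.034     ] 0.16022748161695774 head 0.39316322563503 bal [ 0.53020142 -0.32640958]
```

Call:
move_arm --increments "0.6 -4 -8 -40 0 0 0.0185; 0.6 0 0 -50 0 0 0; 0.6 0 0 -50 0 0 0; 0.6 0 0 -50 0 0 0; 0.6 0 0 -50 0 0 0; 0.6 0 0 -30 0 0 0; 0.6 0 0 -20 0 0 0; 0.6 0 0 0 0 0 0"

```text
t: 8.6
eef_pos: [0.5284, -0.3289, 0.0333]
tool_rot: [-0.001, 0.981, 0.194, -0.001]
contact_force: [-0.0, 0.4, 0.3]
gripper_width: 0.602
```

Run:
```python
from sl import *; import pickle
o=bot.get_obs(); im,d=vision.read_camera('wrist'); c=vision.calibration('wrist'); save('wrist6',im)
print(o['eef_pos'],2*np.arctan2(o['tool_rot'][2],o['tool_rot'][1]),o['contact_force'])
print(proj(c,[[.5295,-.328,.026],[.5295-.054*.924,-.328-.054*.383,.034],[.5295+.106*.924,-.328+.106*.383,.030]],o))
```

```text
[ 0.52841019 -0.32887387  0.03330526] 0.39088530964566315 [-0.02137501  0.38267123  0.29095846]
[[318.73050095 257.56531816]
 [318.97733698 349.47567693]
 [317.75910681  33.38692854]]
```

View pics/wrist6.png

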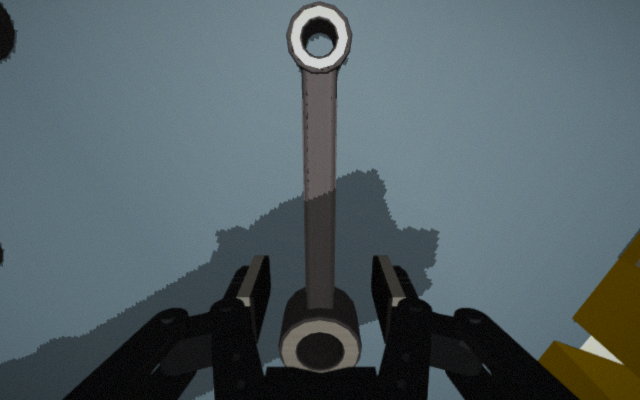

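Call:
move_arm --increments "0.6 1 0 -15 0 0 0; 0.6 0 0 -13 0 0 0; 0.6 0 0 0 0 0 0; 0 0 0 0 0 0 0; 0 0 0 0 0 0 0; 0 0 0 0 0 0 0; 0 0 0 0 0 0 0; 0 0 0 0 0 0 0" --newtons 90

```text
t: 9.65
eef_pos: [0.5299, -0.3293, 0.007]
tool_rot: [-0.0, 0.981, 0.194, 0.0]
contact_force: [-1.3, 2.2, 5.7]
gripper_width: 0.168
```

Call:
move_arm --increments "0 0 0 5 0 0 0; 0 0 0 10 0 0 0; 0 0 0 15 0 0 0; 0 0 0 20 0 0 0; 0 0 0 20 0 0 0; 0 0 0 0 0 0 0; 0 0 0 0 0 0 0; 0 0 0 0 0 0 0"

```text
t: 10.65
eef_pos: [0.5292, -0.3292, 0.0755]
tool_rot: [-0.001, 0.981, 0.194, -0.001]
contact_force: [-0.0, 0.6, -5.5]
gripper_width: 0.163
```

Run:
```python
from sl import *; import pickle
o=bot.get_obs(); im,d=vision.read_camera('wrist'); c=vision.calibration('wrist'); save('wrist7',im)
pickle.dump((im,d,c,o),open('wrist7.pkl','wb'))
print(o)
im,d=vision.read_camera('side'); save('side7',im)
```

```text
{'t': 10.65, 'q': array([ 0.22322711,  0.5918884 ,  0.31842391,  1.82110974, -0.253557  ,
        0.77013525, -0.50595318]), 'joint_vel': array([ 0.00160865,  0.00383586,  0.00099141, -0.00214448,  0.0012847 ,
       -0.00210816,  0.00079578]), 'joint_torque': array([-9.64171631e-03, -6.13156199e+01,  7.45523885e+00, -2.32474029e+01,
        1.42583542e-02, -5.64924230e-04,  3.34297747e-04]), 'eef_pos': array([ 0.52921915, -0.32915258,  0.07546581]), 'tool_rot': array([-5.11819336e-04,  9.81010174e-01,  1.93954537e-01, -6.43278791e-04]), 'contact_force': array([-0.03803207,  0.64161371, -5.47682635]), 'torque': array([ 0.00451639, -0.01203061, -0.04723618]), 'gripper_width': 0.16279227812075786}
```

View pics/wrist7.png

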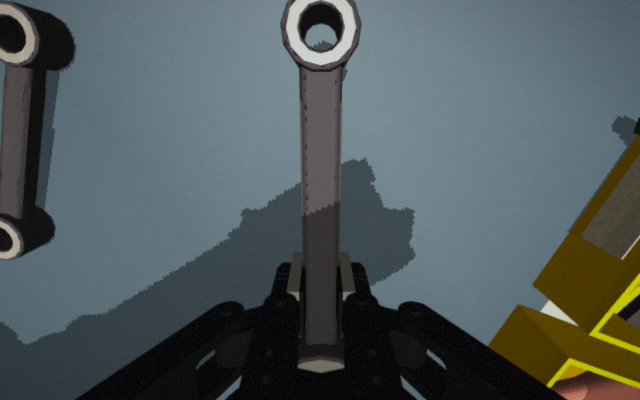

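View pics/side7.png

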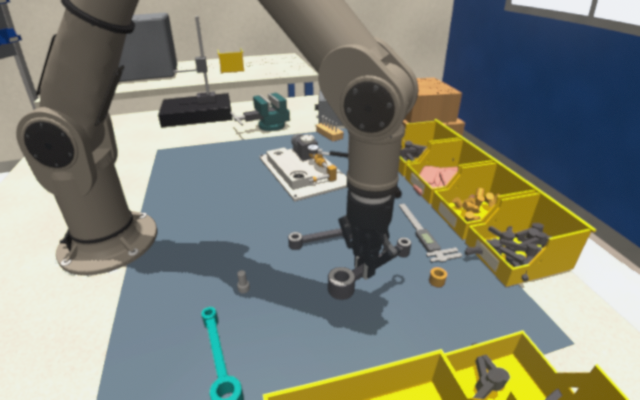

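Run:
```python
from h import *; import pickle
im,d,c,o=pickle.load(open('wrist7.pkl','rb'))
h=2*np.arctan2(o['tool_rot'][2],o['tool_rot'][1]); e=np.array([np.cos(h),np.sin(h),0]); t=np.array(o['eef_pos'])
for s in (.104,.106,.108):
  for dz in (.017,.023,.029): print(s,dz,proj(c,t+e*s+[0,0,dz],o)[0].round(1))
save('crop7',cv2.resize(im[0:80,270:370],None,fx=6,fy=6,interpolation=cv2.INTER_CUBIC))
P=cloud(c,d,o); 
for v,u in ((32,290),(60,320),(32,351),(100,320),(180,320),(240,320)): print((u,v),P[v-2:v+3,u-2:u+3].reshape(-1,3).mean(0)-t, im[v,u])
```

```text
0.104 0.017 [318.9  32.7]
0.104 0.023 [318.8  29.2]
0.104 0.029 [318.7  25.3]
0.106 0.017 [318.9  26.5]
0.106 0.023 [318.8  22.6]
0.106 0.029 [318.7  18.3]
0.108 0.017 [318.9  20.2]
0.108 0.023 [318.8  15.9]
0.108 0.029 [318.7  11.2]
(290, 32) [0.09165504 0.04828077 0.02319392] [206 206 199]
(320, 60) [0.08745509 0.03556532 0.02298157] [205 208 207]
(351, 32) [0.09960122 0.02916973 0.02278782] [205 206 205]
(320, 100) [0.07517067 0.03052446 0.01869859] [99 90 94]
(320, 180) [0.04674357 0.01883453 0.01871606] [94 91 91]
(320, 240) [0.02214713 0.00871928 0.01872788] [51 49 51]
```

View pics/crop7.png

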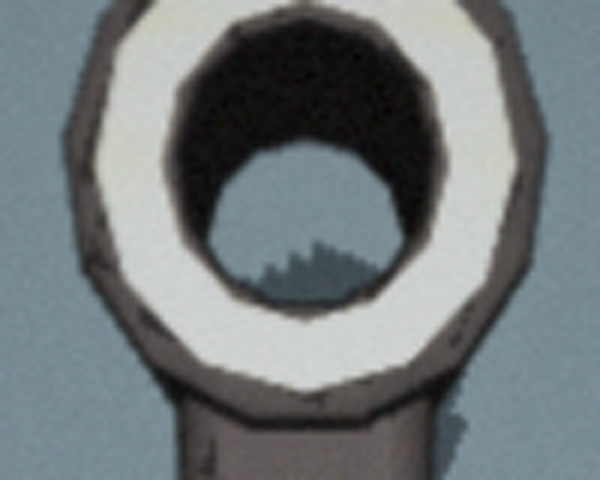

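Call:
move_arm --increments "0 -2 25 25 0 0 0.1; 0 -2 35 25 0 0 0.1; 0 -2 40 25 0 0 0.1; 0 -2 40 25 0 0 0.1; 0 -2 40 0 0 0 0.1; 0 -2 40 0 0 0 0.1; 0 -2 40 0 0 0 0.1; 0 -2 40 0 0 0 0.1"

```text
t: 11.75
eef_pos: [0.5134, -0.0286, 0.1761]
tool_rot: [-0.0, 0.827, 0.562, -0.0]
contact_force: [0.2, 0.2, -5.5]
gripper_width: 0.164
```

Call:
move_arm --increments "0 -3 40 0 0 0 0.1; 0 -3 40 0 0 0 0.1; 0 -3 40 0 0 0 0.1; 0 -3 35 0 0 0 0.1; 0 -3 30 0 0 0 0.1; 0 -2 20 0 0 0 0.083; 0 0 10 0 0 0 0; 0 0 0 0 0 0 0"

```text
t: 12.75
eef_pos: [0.4969, 0.1855, 0.1761]
tool_rot: [-0.0, 0.632, 0.775, -0.0]
contact_force: [-0.4, -0.2, -5.9]
gripper_width: 0.166
```

```bash
cat > look.py <<'E'
from h import *; import pickle,sys
k=sys.argv[1]
o=bot.get_obs(); h=2*np.arctan2(o['tool_rot'][2],o['tool_rot'][1]); print(o['t'],o['eef_pos'],h,o['tool_rot'],o['contact_force'],o['torque'],o['gripper_width'])
for n in ('wrist','scene','side'):
    o=bot.get_obs(); im,d=vision.read_camera(n); c=vision.calibration(n); save(n+k,im); pickle.dump((im,d,c,o),open(n+k+'.pkl','wb'))
E
python3 look.py 8
```

```text
12.75 [0.49689761 0.1854974  0.17614964] 1.7726228856356714 [-9.60877892e-07  6.32274006e-01  7.74744837e-01 -1.36184719e-04] [-0.3702882  -0.18909368 -5.92588628] [-0.0682437   0.02899628  0.03308823] 0.16555073086642352
```

View pics/wrist8.png

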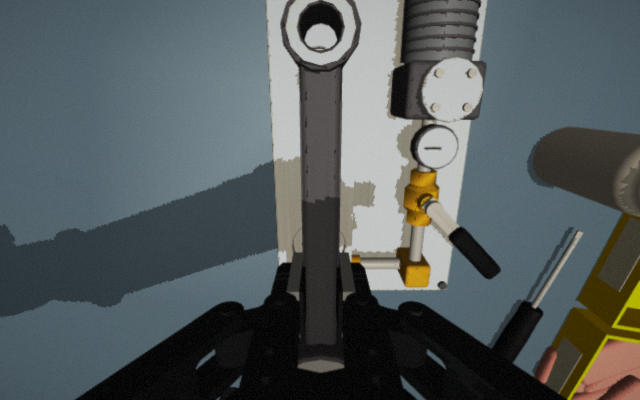

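View pics/scene8.png

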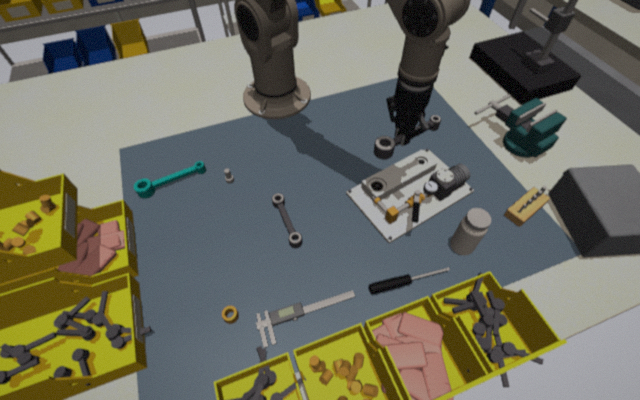

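Call:
move_arm --increments "0 -1 0 -15 0 0 0; 0 0 0 -20 0 0 0; 0 0 0 -20 0 0 0; 0 0 0 -17 0 0 0; 0 0 0 -10 0 0 0; 0 0 0 -5 0 0 0; 0 0 0 0 0 0 0; 0 0 0 0 0 0 0"

```text
t: 13.9
eef_pos: [0.4963, 0.1857, 0.0899]
tool_rot: [0.0, 0.632, 0.775, 0.001]
contact_force: [-0.3, 0.5, -6.4]
gripper_width: 0.159
```

```bash
python3 look.py 9
python3 - <<'E'
from sl import *; import pickle
im,d,c,o=pickle.load(open('wrist8.pkl','rb')); sleeve(im,d,c,o,[.638,.168,.076])
im,d,c,o=pickle.load(open('scene9.pkl','rb')); save('crop9',cv2.resize(im[110:230,340:480],None,fx=5,fy=5,interpolation=cv2.INTER_CUBIC))
E
```

```text
13.9 [0.49630609 0.18565315 0.08990159] 1.7732778961732254 [2.68685174e-04 6.32020122e-01 7.74951726e-01 5.61920819e-04] [-0.29871532  0.48204863 -6.35681095] [ 0.03104998 -0.01155648  0.05614436] 0.15896159985805233
sleeve ((635.4672241210938, 168.38389587402344), (15.36294937133789, 60.388885498046875), 56.64630889892578) heading -0.586101563224326 stem [0.58381482 0.20267718] n 1085
```

View pics/crop9.png

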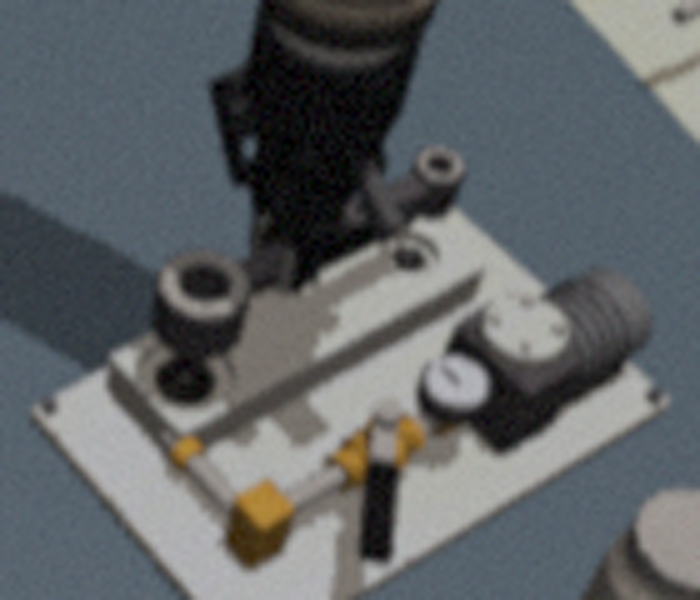

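View pics/wrist9.png

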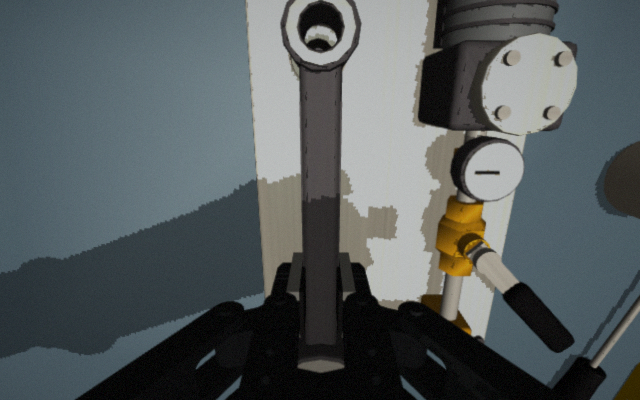

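View pics/side9.png

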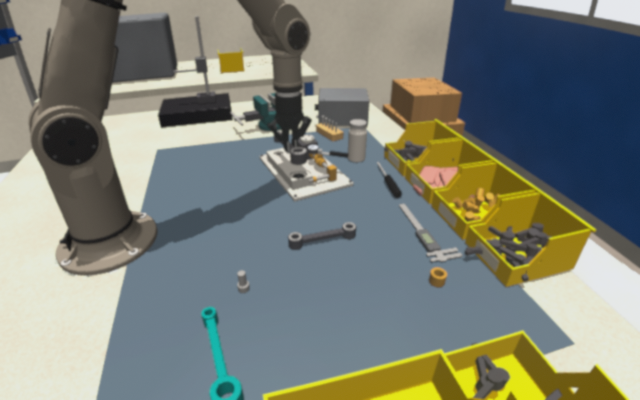

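Run:
```python
from h import *; import pickle
im,d,c,o=pickle.load(open('scene9.pkl','rb'))
g=lambda x,y:(340+(x+.5)/5-.5,110+(y+.5)/5-.5)
print('lever L',onplane(c,g(203,283),.117),'S',onplane(c,g(438,163),.113))
print('pocket L,S from scene1 .5094 .1325 ; .4773 .2876')
im,d,c,o=pickle.load(open('side9.pkl','rb')); save('crop10',cv2.resize(im[110:210,240:370],None,fx=6,fy=6,interpolation=cv2.INTER_CUBIC))
w,d,c,o=pickle.load(open('wrist9.pkl','rb')); P=cloud(c,d,o)
for v,u in ((34,290),(60,320),(34,351),(100,320),(180,320)): print((u,v),P[v-2:v+3,u-2:u+3,2].mean())
```

```text
lever L [[0.50809678 0.13194669 0.117     ]] S [[0.47535009 0.28852085 0.113     ]]
pocket L,S from scene1 .5094 .1325 ; .4773 .2876
(290, 34) 0.11306807405047711
(320, 60) 0.11327051122169846
(351, 34) 0.11329240716459539
(320, 100) 0.10895726702349962
(320, 180) 0.1089101322960861
```

View pics/crop10.png

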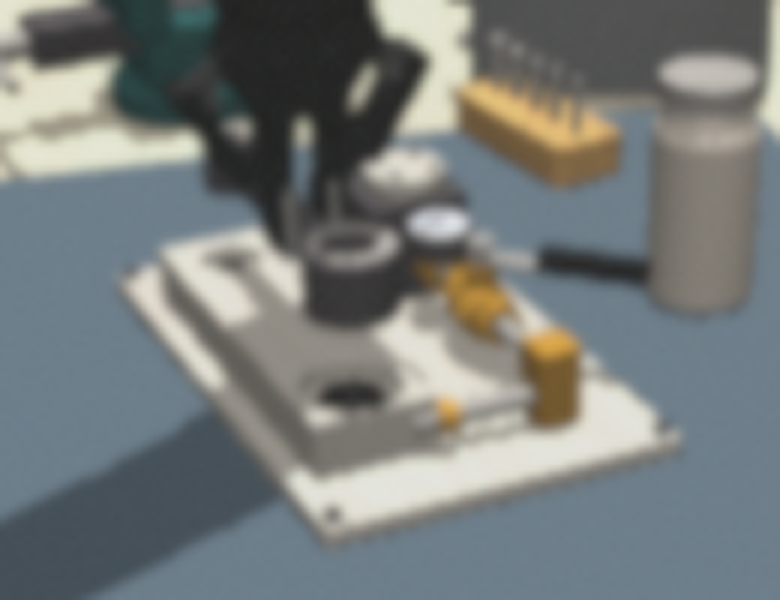

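Run:
```python
from h import *; import pickle
im,d,c,o=pickle.load(open('side9.pkl','rb'))
g=lambda x,y:(240+(x+.5)/6-.5,110+(y+.5)/6-.5)
print(onplane(c,g(350,243),.117),onplane(c,g(352,388),.042))
```

```text
[[0.50933894 0.13079182 0.117     ]] [[0.50700813 0.12774227 0.042     ]]
```

Call:
move_arm --increments "0 1 0 -1 0 0 0; 0 0 0 0 0 0 0; 0 0 0 0 0 0 0; 0 0 0 0 0 0 0; 0 0 0 0 0 0 0; 0 0 0 0 0 0 0; 0 0 0 0 0 0 0; 0 0 0 0 0 0 0"

```text
t: 15.05
eef_pos: [0.4969, 0.1854, 0.0883]
tool_rot: [0.0, 0.632, 0.775, 0.0]
contact_force: [0.6, 0.6, -6.3]
gripper_width: 0.164
```

```bash
python3 -c "
from station import bot
print(bot.hand_in()); o=bot.get_obs(); print(o['t'],o['eef_pos'],o['contact_force'])"
```

```text
the job is handed in; nothing more can be done
None
the job is handed in; nothing more can be done
```

The valve is at half open and the lever is being held over the nest. I handed the job in at about 15 s of the 54 s allowed; no verdict was reported.

- **Valve:** I gripped the handle's sleeve and turned it from about 22° to about 45°. Two later wrist pictures put it at 45–46°, depending on which estimate of the fixture's yaw is used (0.197–0.207 rad).
- **Lever:** I lifted the cast lever about 1 mm from its balance point. The depth readings show it level, with its underside about 81–82 mm above the bench, so about 40 mm above the nest top.
- **Alignment:** The scene camera showed both bosses within about 1–2 mm of the pocket centres, and I then moved the lever 1 mm to follow it.
- **Disagreement:** The side camera, coarser and partly shaded, put the large boss 2–3 mm off in x and y, towards +x and +y. It was read before the last 1 mm move, which was also towards +x. I took no picture after that move.
- **Other parts:** I did not touch any other parts or tools. At the last reading the arm was still, and the only force was the lever's weight, about 6 N.

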